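Sort sliding pill cases by drawer position

ROBOT

A 7-joint arm with a two-finger parallel gripper is mounted at the origin on the work surface. World frame = base frame: x ahead of the robot, y to its left, z up, the work surface at z = 0. Lengths are in mm, angles in rad, forces in N, time in s.
With the tool pointing down it reaches from about 350 to 900 mm from the base axis. Payload 8.1 kg.
Tool frame: the origin (TCP) lies midway between the tips of the shut fingers; the grasp point (between the pads) lies 19 mm behind it; x points along the fingers, z is the direction in which the jaws open and shut, and the axes are right-handed (so a half turn about x gives the same grasp; the last joint's range is limited). The gripper opens to 85 mm and grips with 20 to 120 N. Pads are 22 mm wide; open, the fingers measure 114 mm over their backs; the gripper's body (76 mm by 85 mm) begins 54 mm behind the grasp point. The pads swing forward as they close: fully open they stand 13 mm farther back than shut.
Start: joints at [-1.375, 0.434, 0.025, 1.573, -0.012, 1.134, -0.075], TCP at [184.011, 597.312, 231.323] pointing down, gripper open.
Joint ranges: [-2.62, 2.62], [-0.44, 2.09], [-1.27, 1.32], [0.08, 2.57], [-1.32, 4.46], [0.12, 2], [-2.74, 2.74]. Speed limits (rad/s): [2.22, 2.22, 3.01, 3.01, 3.14, 3.14, 3.14].

INTERFACE

Orientations are given as a unit quaternion [x, y, z, w].
In Python, from station import arm gives the robot as it stands.
- The arm moves only by the tool play_rows, never from a script. Its argument "increments" is a list of rows, each an object with "translation": the shift along the tool's x, y, z in m, a list of three; "spin": the turn about the tool's x in rad; "hand": the closure, from -1 (fully open) to 1 (shut), so that 0 is half open. In form: [{"translation": [tx, ty, tz], "spin": spin, "hand": hand}, ...]. A call has 1 to 5 rows; each row is the pose to reach, as a shift and turn from the pose commanded when the call began, along the tool's axes at that moment; what a row does not reach only later rows make up. A row lasts 1/8 s, in which the tool goes at most 62.5 mm and 10.7 degrees, less where a joint would pass 70% of its speed; a pose out of reach is approached as far as the arm can. A call with a gripper value outside its range is refused whole. The fingers move at their own pace and stop on an object; the grip force is fixed at half the most. Time passes only in rows, so rows that repeat a pose let the fingers close. It gives the time, the measured TCP pose, the force and the opening at its end, in the units of the state.
- arm.get_obs(): the state, without advancing time (a new reading comes with each control period).
- arm.snapshot(name): name is "side" or "top"; returns (picture, depth): 480x640x3 uint8, red, green, blue; 480x640 float32, mm along the optical axis (not along the pixel's ray), 0 where there is no reading.
- arm.camera_params(name): a dict with "K" (3x3 intrinsics, pixels), "R" (3x3) and "t" (3): a world point X has camera coordinates R X + t. Camera axes: x right, y down, z forward; pixel columns grow to the right and rows downward; lengths in mm; the calibration is good to about 2 mm. A picture is of the moment at which its call begins. camera_params takes no time and is no camera call.
- arm.sign_off(): hands the job in, once; it reports no verdict.
The state is a dict: "time": time; "q": joint angles; "qd": joint speeds; "effort": joint torques, N m; "eef_pos": TCP position; "tcp_rot": TCP orientation; "ft_force": force on the tool from outside, world axes, zero at the start; "wrist_torque": the same for the moment, N m; "gripper_width": finger opening in mm.
Only numpy, scipy, OpenCV 4.12 (cv2) and the standard library are available. Lean on these libraries where they do the work, as an engineer would, in place of code of your own. Each camera call takes 0.05 s, during which the arm holds its last target.

TASK

Sort the three blue pill cases on the grey mat: slide each case whose white drawer has been left pulled out onto the orange pad, for refilling, and each case whose drawer is pushed in onto the green pad, with the blue sleeve wholly on its pad. Keep the cases flat on the mat without lifting or tipping them, leave every drawer as you find it, and do not disturb the other things on the desk.

Things in the scene. Friction and masses are not known exactly. Their poses are not given: they have to be found in the camera images.
- case_a_mid (a point): Centre of a pill case's blue sleeve, half-way up; three look alike. Sleeve: 60 mm along its x, 70 mm along its y, 26 mm high; 100 to 190 g, free on the mat; slides at 1 to 2 N, does not roll or coast. Plain side faces look to its +y and -y; the white drawer comes out of its +x face (away from the robot). Starts in a row between the pads, 110 mm apart, turned up to 0.25 rad.
- drawer_a (a joint): How far the white drawer of case_a stands out of its sleeve (m): 0 to 0.002 is pushed in (only its 4 mm front plate stands proud), 0.020 to 0.026 is pulled out. Drawer 62 mm wide, 20 mm high, 3 to 23 mm above the underside of the case; stays put unless pushed or pulled with over about 1.5 N.
- case_b_mid (a point): Centre of a pill case's blue sleeve, half-way up; three look alike. Sleeve: 60 mm along its x, 70 mm along its y, 26 mm high; 100 to 190 g, free on the mat; slides at 1 to 2 N, does not roll or coast. Plain side faces look to its +y and -y; the white drawer comes out of its +x face (away from the robot). Starts in a row between the pads, 110 mm apart, turned up to 0.25 rad.
- drawer_b (a joint): How far the white drawer of case_b stands out of its sleeve (m): 0 to 0.002 is pushed in (only its 4 mm front plate stands proud), 0.020 to 0.026 is pulled out. Drawer 62 mm wide, 20 mm high, 3 to 23 mm above the underside of the case; stays put unless pushed or pulled with over about 1.5 N.
- case_c_mid (a point): Centre of a pill case's blue sleeve, half-way up; three look alike. Sleeve: 60 mm along its x, 70 mm along its y, 26 mm high; 100 to 190 g, free on the mat; slides at 1 to 2 N, does not roll or coast. Plain side faces look to its +y and -y; the white drawer comes out of its +x face (away from the robot). Starts in a row between the pads, 110 mm apart, turned up to 0.25 rad.
- drawer_c (a joint): How far the white drawer of case_c stands out of its sleeve (m): 0 to 0.002 is pushed in (only its 4 mm front plate stands proud), 0.020 to 0.026 is pulled out. Drawer 62 mm wide, 20 mm high, 3 to 23 mm above the underside of the case; stays put unless pushed or pulled with over about 1.5 N.
- mat: Fixed, level, smooth grey mat under pads and cases, 380 mm along its x (away from the robot), 500 mm along its y, 3 mm thick. Origin at the centre of its underside.
- pad_orange: Flat orange pad for the pulled-out cases: a coloured field on the mat with no rim or step, its surface 4 mm above the desk, 360 mm along its x (away from the robot), 120 mm along its y. Origin at its centre, at desk height. The pads lie parallel, left and right of the row of cases, centre lines 320 mm apart; which is left changes.
- pad_green: Flat green pad for the pushed-in cases: a coloured field on the mat with no rim or step, its surface 4 mm above the desk, 360 mm along its x (away from the robot), 120 mm along its y. Origin at its centre, at desk height. The pads lie parallel, left and right of the row of cases, centre lines 320 mm apart; which is left changes.
- tablets: Bystander, leave alone: small amber tablet jar with a white cap, 38 mm across, 58 mm high. Origin at the centre of its underside.
- mug: Bystander, leave alone: white mug, 76 mm across, 85 mm high. Origin at the centre of its underside.
- drink: Bystander, leave alone: yellow drink bottle with a white cap, 62 mm across, 190 mm high. Origin at the centre of its underside.
- grip_ring: Bystander, leave alone: black rubber hand-exercise ring lying flat, 80 mm across, 18 mm high. Origin at the centre of its underside.
- mouse: Bystander, leave alone: black computer mouse, 105 x 62 mm, 33 mm high. Origin at the centre of its underside.
- pen: Bystander, leave alone: red pen lying flat, about 150 mm long, 9 mm thick. Origin at the centre of its underside.
Things that resemble listed ones, but are neither listed nor needed, are in the scene too. Leave any red or yellow look-alike of the part that bears case_a_mid alone.

How it is judged:
By the outcome, as a careful person would: the job done as asked, in the order asked, and still so for the second after the job is handed in, with the robot touching nothing.
It also fails if it takes over 54 s, if anything falls off the work surface, if the arm or the gripper's body presses on something with over 40 N, if the wrist force passes 120 N, or if a joint passes its speed limit or range.

## Working session

There is one attempt and no reset: what is moved stays moved. The work goes in short steps, Python scripts to look and compute and a tool call to move; the robot and the scene stay as the last step left them, time stands still between calls to the robot, and variables do not carry over. Pictures are saved under pics/ and viewed, and the job is handed in when it is done.

Besides the shell and the picture viewer there is one more tool, called as a command line: name --argument value ..., lists and objects as JSON in quotes. play_rows: Moves the arm, as the interface text tells. Its arguments: {"type":"object","properties":{"increments":{"type":"array"}},"required":["increments"]}

```bash
ls; mkdir -p pics; python3 - <<'E'
from station import arm
import cv2,numpy as np
o=arm.get_obs();print({k:np.round(v,3).tolist() for k,v in o.items()})
for n in("top","side"):
    p,d=arm.snapshot(n);cv2.imwrite(f"pics/{n}0.png",p[:,:,::-1]);np.save(f"{n}0_d.npy",d)
    c=arm.camera_params(n);print(n,{k:np.round(v,3).tolist() for k,v in c.items()})
E
```

```text
pics
{'time': 0.0, 'q': [-1.375, 0.435, 0.025, 1.574, -0.012, 1.134, -0.075], 'qd': [0.0, 0.0, -0.001, -0.0, -0.001, 0.001, -0.001], 'effort': [0.0, -67.047, 1.025, -31.621, 0.016, 0.013, 0.0], 'eef_pos': [183.901, 596.785, 230.526], 'tcp_rot': [-0.42, 0.569, 0.42, 0.568], 'ft_force': [-0.392, -0.528, -2.012], 'wrist_torque': [0.008, 0.057, -0.01], 'gripper_width': 85.397}
top {'K': [[447.96, 0.0, 320.167], [0.0, 447.96, 230.803], [0.0, 0.0, 1.0]], 'R': [[-0.0, -1.0, 0.006], [-0.998, 0.0, -0.058], [0.058, -0.006, -0.998]], 't': [-14.615, 544.121, 895.404]}
side {'K': [[486.67, 0.0, 327.277], [0.0, 486.67, 237.257], [0.0, 0.0, 1.0]], 'R': [[0.974, -0.226, -0.006], [-0.136, -0.565, -0.814], [0.181, 0.794, -0.581]], 't': [-520.652, 98.426, 1056.498]}
```

View pics/top0.png

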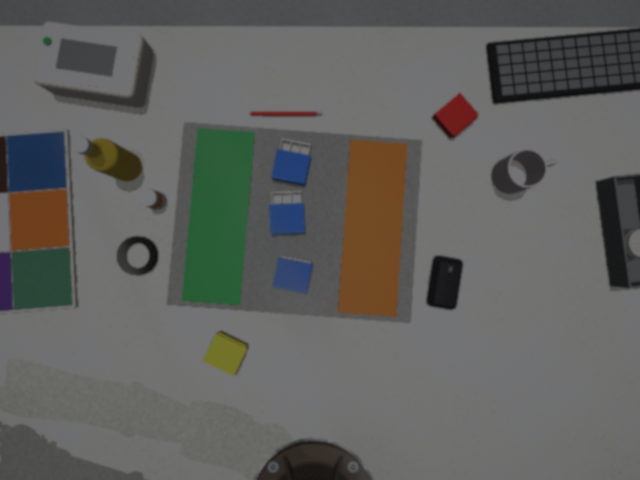

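View pics/side0.png

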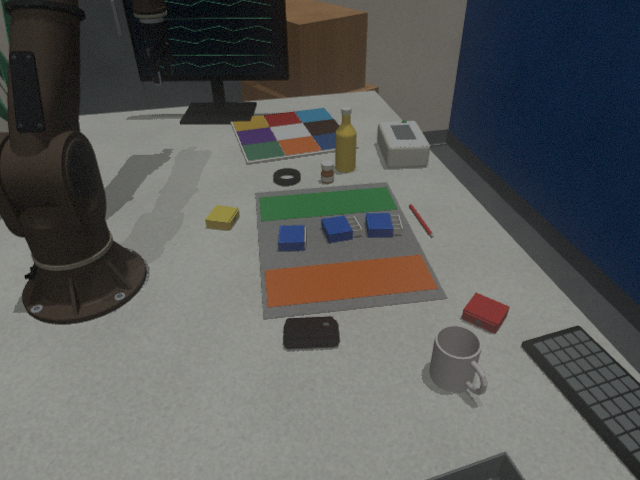

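The top view shows green on the left and orange on the right. The two far cases, at (291,165) and (287,218), have drawers pulled out. The near one at (293,275) has its drawer pushed in. Measuring next.

```bash
cat > h.py <<'E'
from station import arm
import cv2,numpy as np
from scipy.spatial.transform import Rotation as Ro
def ray(c,uv,z):
    K,R,t=[np.array(c[k],float) for k in("K","R","t")]
    C=-R.T@t; d=R.T@np.linalg.inv(K)@np.array([uv[0],uv[1],1.0]); return C+d*(z-C[2])/d[2]
def comps(p,lo,hi,amin):
    h=cv2.cvtColor(p,cv2.COLOR_RGB2HSV); m=cv2.inRange(h,lo,hi)
    m=cv2.morphologyEx(m,cv2.MORPH_OPEN,np.ones((2,2),np.uint8))
    cs,_=cv2.findContours(m,cv2.RETR_EXTERNAL,cv2.CHAIN_APPROX_NONE)
    return [c for c in cs if cv2.contourArea(c)>amin]
def measure(p,c,xlim=(160,430),zt=29.5):
    out=[]
    for nm,lo,hi,z,am in(("blue",(105,120,60),(130,255,255),zt,300),("green",(50,100,40),(75,255,255),4,3000),("orange",(5,150,60),(20,255,255),4,3000)):
        for k in comps(p,lo,hi,am):
            W=np.array([ray(c,q[0]+0.0,z)[:2] for q in k]).astype(np.float32)
            (cx,cy),(w,h),a=cv2.minAreaRect(W); u=k[:,0].mean(0)
            if not xlim[0]<u[0]<xlim[1]: continue
            out.append((nm,np.round(u,0),cx,cy,w,h,a)); print(nm,u.round(),"xy %.1f %.1f size %.1f %.1f ang %.1f"%(cx,cy,w,h,a))
    return out
def tool():
    o=arm.get_obs(); M=Ro.from_quat(o["tcp_rot"]).as_matrix(); return o,M
E
python3 - <<'E'
from h import *
p=cv2.imread("pics/top0.png")[:,:,::-1].copy(); c=arm.camera_params("top")
measure(p,c)
d=np.load("top0_d.npy");K,R,t=[np.array(c[k]) for k in "KRt"]
for u,v in((291,168),(287,220),(293,277),(296,147),(285,198),(220,220),(320,220)):
    q=R.T@(np.linalg.inv(K)@[u,v,1]*d[v,u]-t); print(u,v,q.round(1))
cv2.imwrite("pics/crop.png",cv2.resize(p[110:320,160:430,::-1],None,fx=2.9,fy=2.8,interpolation=cv2.INTER_CUBIC))
o,M=tool();print(M.round(3))
E
```

```text
blue [293. 275.] xy 453.7 38.3 size 67.4 55.1 ang 79.7
blue [288. 219.] xy 566.1 49.8 size 58.4 68.1 ang 0.3
blue [292. 168.] xy 670.6 42.9 size 69.0 60.3 ang 79.1
green [219. 217.] xy 575.1 193.4 size 117.5 357.0 ang 85.6
orange [374. 229.] xy 551.2 -125.0 size 115.9 355.0 ang 85.6
291 168 [670.7  44.2  27.9]
287 220 [565.1  51.9  28.1]
293 277 [451.3  39.4  30.5]
296 147 [718.1  35.1  10. ]
285 198 [612.5  57.7   6.4]
220 220 [567.3 192.1   1.5]
320 220 [ 5.674e+02 -1.450e+01  3.000e-01]
[[-0.    -0.956  0.294]
 [-0.001  0.294  0.956]
 [-1.    -0.    -0.001]]
```

View pics/crop.png

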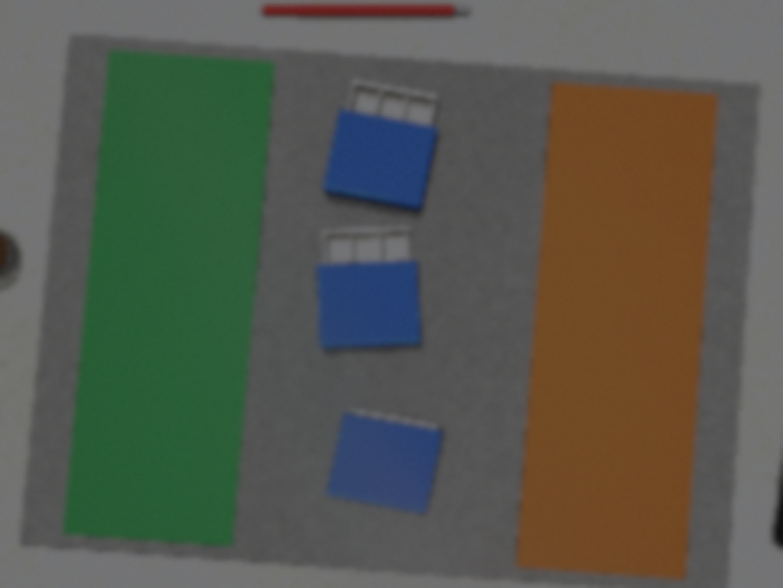

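Confirmed in the crop: drawers out on the far and mid cases, in on the near one. Sizes and pad spacing (319 mm) fit the spec. I'll straddle each case loosely with the fingers and slide it.

```bash
cat >> h.py <<'E'
def plan(x,y,z,yaw_deg):
    o,M=tool(); d=np.array([x,y,z])-o["eef_pos"]; zt=M[:,2]
    cur=np.degrees(np.arctan2(zt[1],zt[0]))-90
    e=(yaw_deg-cur+90)%180-90
    print("shift m",(M.T@d/1000).round(4),"spin",round(-np.radians(e),3),"cur yaw",round(cur,1),"tcp",o["eef_pos"].round(1),"w",round(o["gripper_width"],1),"F",o["ft_force"].round(1),"t",o["time"])
E
python3 -c "
from h import *
plan(454,38.3,100,-10.3)"
```

```text
shift m [ 0.1313 -0.4226 -0.4541] spin -0.119 cur yaw -17.1 tcp [183.9 596.9 230.6] w 85.4 F [-0.5  0.6  0.7] t 0.1
```

play_rows --increments '[{"translation": [0, -0.04, -0.043], "spin": -0.03, "hand": -1}, {"translation": [0, -0.08, -0.086], "spin": -0.06, "hand": -1}, {"translation": [0, -0.12, -0.129], "spin": -0.09, "hand": -1}, {"translation": [0, -0.16, -0.172], "spin": -0.119, "hand": -1}, {"translation": [0, -0.2, -0.215], "spin": -0.119, "hand": -1}]'

```text
time: 0.72
eef_pos: [312.4, 331.0, 231.2]
tcp_rot: [-0.453, 0.543, 0.453, 0.543]
ft_force: [1.8, -0.7, -0.6]
gripper_width: 85.3
```

```bash
python3 -c "
from h import *
plan(454,38.3,100,-10.3)"
```

```text
shift m [ 0.1312 -0.1916 -0.2627] spin 0.0 cur yaw -10.3 tcp [312.4 331.  231.2] w 85.3 F [ 1.8 -0.7 -0.6] t 0.725
```

play_rows --increments '[{"translation": [0.01, -0.04, -0.055], "spin": 0, "hand": -1}, {"translation": [0.04, -0.08, -0.11], "spin": 0, "hand": -1}, {"translation": [0.07, -0.12, -0.165], "spin": 0, "hand": -1}, {"translation": [0.1, -0.16, -0.22], "spin": 0, "hand": -1}, {"translation": [0.131, -0.192, -0.263], "spin": 0, "hand": -1}]'

```text
time: 1.35
eef_pos: [438.5, 70.8, 118.6]
tcp_rot: [-0.453, 0.542, 0.453, 0.543]
ft_force: [0.9, 1.0, -0.4]
gripper_width: 85.6
```

```bash
python3 -c "
from h import *
plan(454,38.3,30,-10.3)
for n in('top','side'):
    p,d=arm.snapshot(n);cv2.imwrite(f'pics/{n}1.png',p[:,:,::-1])
p=cv2.imread('pics/side1.png');cv2.imwrite('pics/side1c.png',cv2.resize(p[120:320,200:460],None,fx=3,fy=3))
"
```

```text
shift m [ 0.0886 -0.0209 -0.0292] spin 0.0 cur yaw -10.3 tcp [438.5  70.8 118.6] w 85.6 F [ 0.9  1.  -0.4] t 1.35
```

View pics/side1c.png

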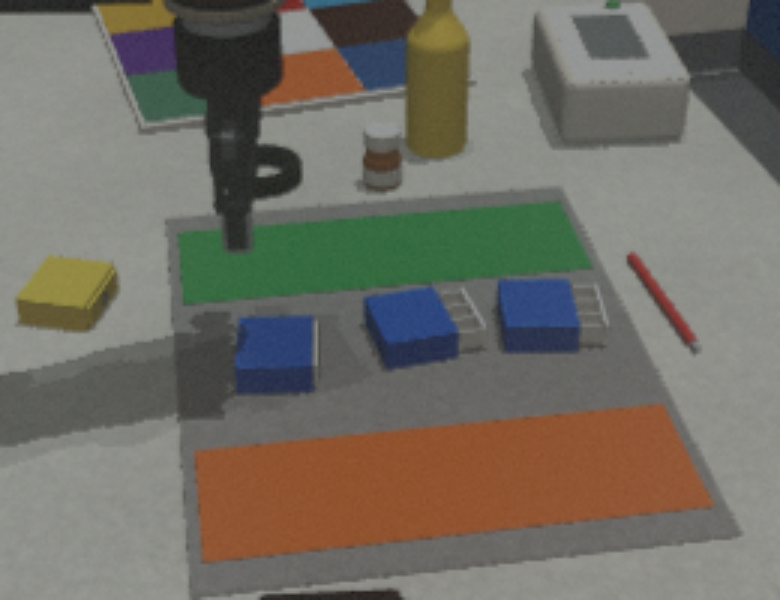

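The side view agrees: near drawer in at crop (316,350), the other two out. The arm is still coming in at (235,240).

play_rows --increments '[{"translation": [0, -0.01, -0.015], "spin": 0, "hand": -1}, {"translation": [0.02, -0.021, -0.029], "spin": 0, "hand": -1}, {"translation": [0.04, -0.021, -0.029], "spin": 0, "hand": -1}, {"translation": [0.06, -0.021, -0.029], "spin": 0, "hand": -1}, {"translation": [0.06, -0.021, -0.029], "spin": 0, "hand": -1}]'

```text
time: 2.08
eef_pos: [452.1, 40.0, 58.2]
tcp_rot: [-0.453, 0.544, 0.454, 0.542]
ft_force: [0.2, -0.7, -0.0]
gripper_width: 85.6
```

```bash
python3 -c "
from h import *
plan(454,38.3,5,-10.3)
for n in('top','side'):
    p,d=arm.snapshot(n);cv2.imwrite(f'pics/{n}2.png',p[:,:,::-1])
p=cv2.imread('pics/side2.png');cv2.imwrite('pics/side2c.png',cv2.resize(p[120:320,200:460],None,fx=3,fy=3))
"
```

```text
shift m [ 0.0532 -0.0023 -0.0013] spin 0.0 cur yaw -10.3 tcp [452.1  40.   58.2] w 85.6 F [ 0.2 -0.7 -0. ] t 2.075
```

View pics/side2c.png

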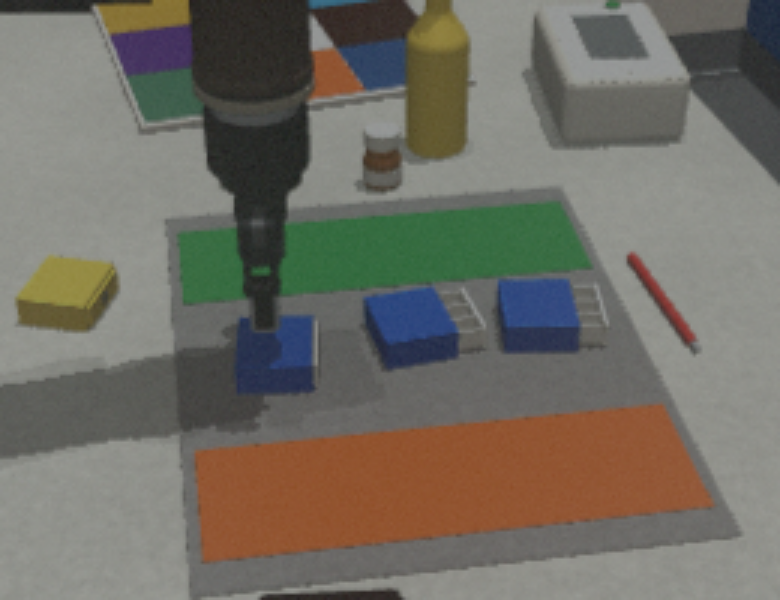

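View pics/top2.png

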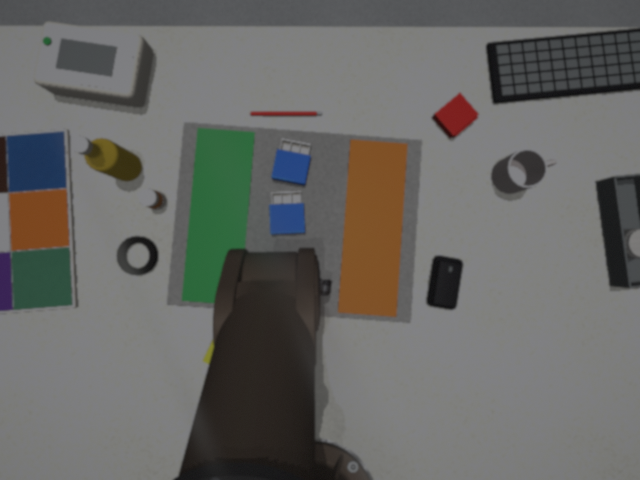

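play_rows --increments '[{"translation": [0.01, -0.002, -0.001], "spin": 0, "hand": -1}, {"translation": [0.02, -0.002, -0.001], "spin": 0, "hand": -1}, {"translation": [0.03, -0.002, -0.001], "spin": 0, "hand": -1}, {"translation": [0.038, -0.002, -0.001], "spin": 0, "hand": -1}, {"translation": [0.043, -0.002, -0.001], "spin": 0, "hand": -1}]'

```text
time: 2.8
eef_pos: [454.8, 38.6, 15.5]
tcp_rot: [-0.453, 0.543, 0.453, 0.543]
ft_force: [0.8, -0.5, 0.5]
gripper_width: 85.5
```

```bash
python3 -c "
from h import *
plan(454,38.3,3,-10.3)
for n in('side',):
    p,d=arm.snapshot(n);cv2.imwrite(f'pics/{n}3.png',p[:,:,::-1])
p=cv2.imread('pics/side3.png');cv2.imwrite('pics/side3c.png',cv2.resize(p[180:280,250:400],None,fx=5,fy=5))
"
```

```text
shift m [ 0.0125  0.0007 -0.0005] spin -0.0 cur yaw -10.3 tcp [454.8  38.6  15.5] w 85.5 F [ 0.8 -0.5  0.5] t 2.8
```

View pics/side3c.png

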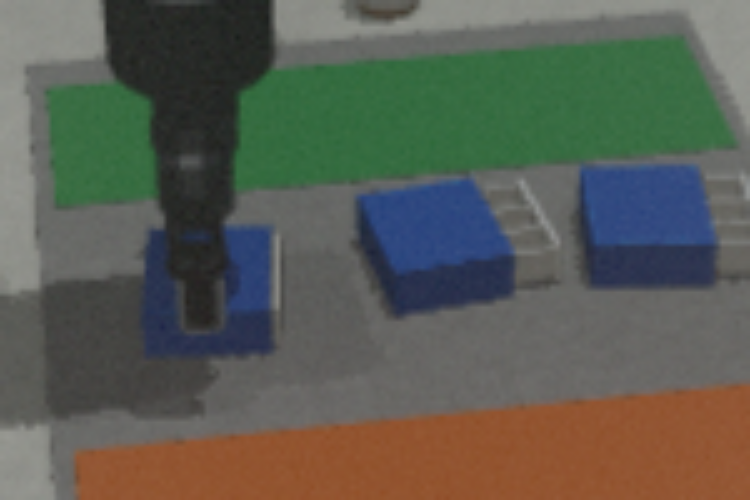

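The finger straddles the near case, with its tip at (200,328) in front of the side face. Lowering further, then narrowing.

play_rows --increments '[{"translation": [0.006, 0.001, 0], "spin": 0, "hand": -1}, {"translation": [0.013, 0.001, 0], "spin": 0, "hand": -1}, {"translation": [0.013, 0.001, 0], "spin": 0, "hand": -0.85}, {"translation": [0.013, 0.001, 0], "spin": 0, "hand": -0.8}, {"translation": [0.013, 0.001, 0], "spin": 0, "hand": -0.75}]'

```text
time: 3.48
eef_pos: [454.2, 39.1, 3.3]
tcp_rot: [-0.453, 0.543, 0.453, 0.543]
ft_force: [0.2, 0.9, 0.6]
gripper_width: 74.7
```

play_rows --increments '[{"translation": [0, 0.0005, 0.005], "spin": 0, "hand": -0.75}, {"translation": [0, 0.0015, 0.015], "spin": 0, "hand": -0.75}, {"translation": [0, 0.003, 0.027], "spin": 0, "hand": -0.75}, {"translation": [0, 0.004, 0.039], "spin": 0, "hand": -0.75}, {"translation": [0, 0.005, 0.051], "spin": 0, "hand": -0.75}]'

```text
time: 4.1
eef_pos: [458.3, 91.1, 3.1]
tcp_rot: [-0.453, 0.543, 0.453, 0.543]
ft_force: [-0.2, -2.3, 1.7]
gripper_width: 74.8
```

play_rows --increments '[{"translation": [0, 0.001, 0.012], "spin": 0, "hand": -0.75}, {"translation": [0, 0.0025, 0.024], "spin": 0, "hand": -0.75}, {"translation": [0, 0.0035, 0.036], "spin": 0, "hand": -0.75}, {"translation": [0, 0.005, 0.048], "spin": 0, "hand": -0.75}, {"translation": [0, 0.006, 0.06], "spin": 0, "hand": -0.75}]'

```text
time: 4.72
eef_pos: [463.1, 150.9, 3.1]
tcp_rot: [-0.453, 0.543, 0.453, 0.543]
ft_force: [0.6, -2.0, 0.4]
gripper_width: 75.0
```

play_rows --increments '[{"translation": [0, 0.001, 0.012], "spin": 0, "hand": -0.75}, {"translation": [0, 0.0025, 0.024], "spin": 0, "hand": -0.75}, {"translation": [0, 0.0035, 0.036], "spin": 0, "hand": -0.75}, {"translation": [0, 0.005, 0.046], "spin": 0, "hand": -0.75}, {"translation": [0, 0.006, 0.054], "spin": 0, "hand": -0.75}]'

```text
time: 5.35
eef_pos: [466.8, 205.0, 3.1]
tcp_rot: [-0.453, 0.543, 0.453, 0.543]
ft_force: [-0.7, -0.8, 0.6]
gripper_width: 74.4
```

```bash
python3 -c "
from h import *
plan(467,204,3,-10.3)
for n in('side',):
    p,d=arm.snapshot(n);cv2.imwrite(f'pics/{n}4.png',p[:,:,::-1])
p=cv2.imread('pics/side4.png');cv2.imwrite('pics/side4c.png',cv2.resize(p[150:310,220:440],None,fx=3.5,fy=3.5))
"
```

```text
shift m [ 0.0001 -0.0004 -0.0009] spin 0.0 cur yaw -10.3 tcp [466.8 205.    3.1] w 74.4 F [-0.7 -0.8  0.6] t 5.35
```

View pics/side4c.png

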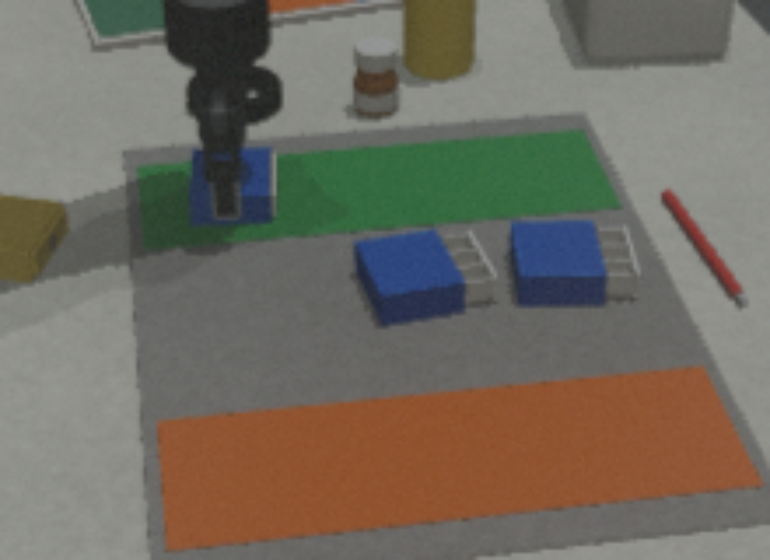

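The near case sits on green at (232,185). Opening and lifting, then on to the mid case.

play_rows --increments '[{"translation": [0, 0, 0], "spin": 0, "hand": -1}, {"translation": [0, 0, 0], "spin": 0, "hand": -1}, {"translation": [-0.03, 0, 0], "spin": 0, "hand": -1}, {"translation": [-0.065, 0, 0], "spin": 0, "hand": -1}, {"translation": [-0.1, 0, 0], "spin": 0, "hand": -1}]'

```text
time: 6.02
eef_pos: [466.7, 203.7, 104.1]
tcp_rot: [-0.453, 0.543, 0.453, 0.543]
ft_force: [0.3, 0.0, -0.3]
gripper_width: 85.5
```

```bash
python3 -c "
from h import *
p,d=arm.snapshot('top');cv2.imwrite('pics/top5.png',p[:,:,::-1]);measure(p,arm.camera_params('top'))
plan(569,49.8,80,1.5)
"
```

```text
blue [216. 262.] xy 479.1 197.1 size 70.8 28.7 ang 79.4
blue [288. 219.] xy 566.1 49.8 size 58.4 68.1 ang 0.3
blue [292. 168.] xy 670.6 42.9 size 69.2 59.9 ang 78.6
green [221. 225.] xy 575.3 193.5 size 117.5 356.7 ang 85.6
orange [374. 229.] xy 551.2 -125.0 size 115.8 354.9 ang 85.7
shift m [ 0.0281 -0.1263 -0.1342] spin -0.207 cur yaw -10.4 tcp [468.9 204.5 108.1] w 85.4 F [ 1.6 -0.2  3.6] t 6.075
```

View pics/top5.png

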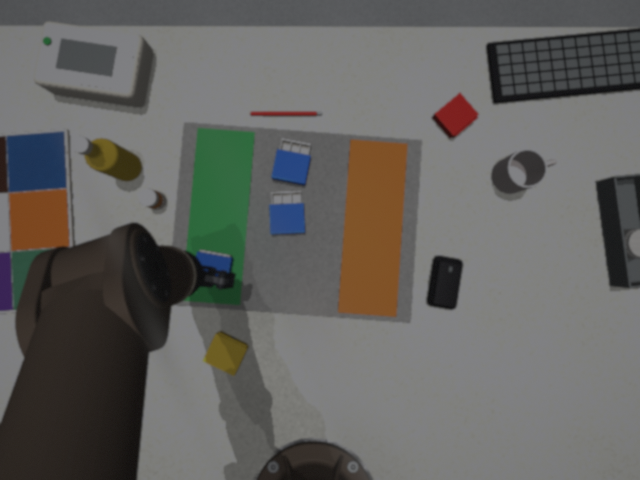

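The first case lies on green near (214,262). Moving over the mid case.

play_rows --increments '[{"translation": [0, -0.025, -0.027], "spin": -0.05, "hand": -1}, {"translation": [0, -0.05, -0.054], "spin": -0.1, "hand": -1}, {"translation": [0, -0.075, -0.081], "spin": -0.15, "hand": -1}, {"translation": [0, -0.1, -0.108], "spin": -0.2, "hand": -1}, {"translation": [0, -0.126, -0.134], "spin": -0.207, "hand": -1}]'

```text
time: 6.7
eef_pos: [567.2, 48.3, 103.1]
tcp_rot: [-0.507, 0.493, 0.507, 0.493]
ft_force: [0.3, 0.3, -0.3]
gripper_width: 85.3
```

```bash
python3 -c "
from h import *
plan(569,49.8,50,1.5)
"
```

```text
shift m [ 0.0531 -0.0018  0.0014] spin 0.001 cur yaw 1.6 tcp [567.2  48.3 103.1] w 85.3 F [ 0.3  0.3 -0.3] t 6.7
```

play_rows --increments '[{"translation": [0.018, -0.001, 0.001], "spin": 0, "hand": -1}, {"translation": [0.036, -0.001, 0.001], "spin": 0, "hand": -1}, {"translation": [0.054, -0.001, 0.001], "spin": 0, "hand": -1}, {"translation": [0.07, -0.001, 0.001], "spin": 0, "hand": -1}, {"translation": [0.07, -0.001, 0.001], "spin": 0, "hand": -1}]'

```text
time: 7.32
eef_pos: [566.7, 51.0, 31.7]
tcp_rot: [-0.506, 0.494, 0.507, 0.492]
ft_force: [-0.3, -0.2, -0.1]
gripper_width: 85.3
```

```bash
python3 -c "
from h import *
plan(569,49.8,3,1.5)
for n in('side',):
    p,d=arm.snapshot(n);cv2.imwrite(f'pics/{n}6.png',p[:,:,::-1])
p=cv2.imread('pics/side6.png');cv2.imwrite('pics/side6c.png',cv2.resize(p[150:310,220:440],None,fx=3.5,fy=3.5))
"
```

```text
shift m [ 0.0287 -0.0024 -0.0013] spin 0.001 cur yaw 1.6 tcp [566.7  51.   31.7] w 85.3 F [-0.3 -0.2 -0.1] t 7.325
```

View pics/side6c.png

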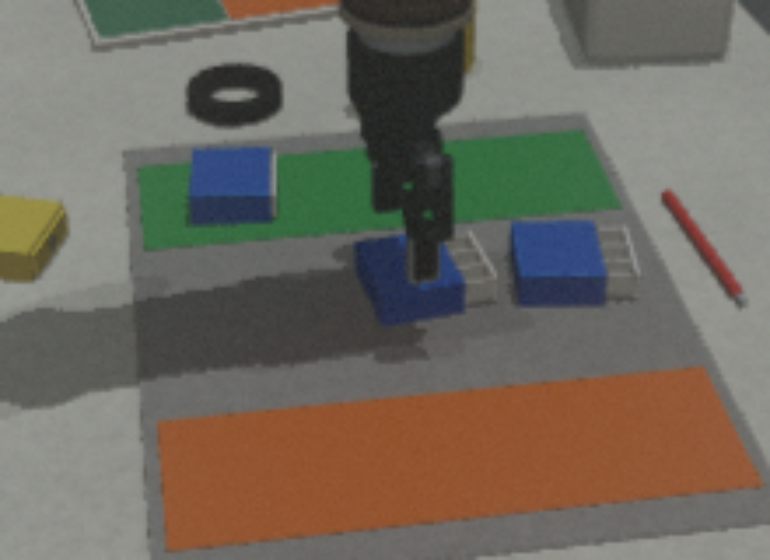

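Near case is cleanly on green at (232,185), and the fingers straddle the mid case with a tip at (425,275). Lowering.

play_rows --increments '[{"translation": [0.014, -0.002, -0.001], "spin": 0, "hand": -1}, {"translation": [0.028, -0.002, -0.001], "spin": 0, "hand": -1}, {"translation": [0.028, -0.002, -0.001], "spin": 0, "hand": -0.85}, {"translation": [0.028, -0.002, -0.001], "spin": 0, "hand": -0.8}, {"translation": [0.028, -0.002, -0.001], "spin": 0, "hand": -0.75}]'

```text
time: 8.0
eef_pos: [570.1, 50.1, 5.5]
tcp_rot: [0.507, -0.493, -0.507, -0.493]
ft_force: [-0.6, 0.4, -0.1]
gripper_width: 74.4
```

```bash
python3 -c "
from h import *
plan(569-.077*177,49.8-.997*177,3,1.5)
"
```

```text
shift m [ 0.0025  0.0196 -0.1763] spin 0.001 cur yaw 1.6 tcp [570.1  50.1   5.5] w 74.4 F [-0.6  0.4 -0.1] t 8.0
```

play_rows --increments '[{"translation": [0.001, 0.0005, -0.005], "spin": 0, "hand": -0.75}, {"translation": [0.002, 0.0015, -0.015], "spin": 0, "hand": -0.75}, {"translation": [0.002, 0.003, -0.027], "spin": 0, "hand": -0.75}, {"translation": [0.002, 0.0045, -0.039], "spin": 0, "hand": -0.75}, {"translation": [0.002, 0.0055, -0.051], "spin": 0, "hand": -0.75}]'

```text
time: 8.62
eef_pos: [565.5, -2.4, 3.2]
tcp_rot: [0.507, -0.493, -0.507, -0.493]
ft_force: [0.4, 1.9, 0.8]
gripper_width: 74.7
```

play_rows --increments '[{"translation": [0, 0.0015, -0.012], "spin": 0, "hand": -0.75}, {"translation": [0, 0.0027, -0.024], "spin": 0, "hand": -0.75}, {"translation": [0, 0.004, -0.036], "spin": 0, "hand": -0.75}, {"translation": [0, 0.0055, -0.05], "spin": 0, "hand": -0.75}, {"translation": [0, 0.0071, -0.064], "spin": 0, "hand": -0.75}]'

```text
time: 9.25
eef_pos: [560.3, -66.4, 3.2]
tcp_rot: [0.507, -0.493, -0.507, -0.493]
ft_force: [0.1, 2.2, 1.6]
gripper_width: 75.0
```

play_rows --increments '[{"translation": [0, 0.0015, -0.014], "spin": 0, "hand": -0.75}, {"translation": [0, 0.003, -0.028], "spin": 0, "hand": -0.75}, {"translation": [0, 0.0045, -0.042], "spin": 0, "hand": -0.75}, {"translation": [0, 0.006, -0.054], "spin": 0, "hand": -0.75}, {"translation": [0, 0.0068, -0.061], "spin": 0, "hand": -0.75}]'

```text
time: 9.88
eef_pos: [555.0, -127.5, 3.1]
tcp_rot: [0.507, -0.493, -0.507, -0.493]
ft_force: [1.1, 1.2, 0.3]
gripper_width: 74.5
```

play_rows --increments '[{"translation": [0, 0, 0], "spin": 0, "hand": -1}, {"translation": [0, 0, 0], "spin": 0, "hand": -1}, {"translation": [-0.03, 0, 0], "spin": 0, "hand": -1}, {"translation": [-0.065, 0, 0], "spin": 0, "hand": -1}, {"translation": [-0.1, 0, 0], "spin": 0, "hand": -1}]'

```text
time: 10.5
eef_pos: [555.1, -125.9, 104.0]
tcp_rot: [-0.507, 0.493, 0.507, 0.493]
ft_force: [-0.3, -0.7, -0.0]
gripper_width: 85.4
```

```bash
python3 -c "
from h import *
p,d=arm.snapshot('top');cv2.imwrite('pics/top7.png',p[:,:,::-1]);measure(p,arm.camera_params('top'))
plan(674,42.9,90,-10.9)
"
```

```text
blue [213. 270.] xy 465.2 199.1 size 70.3 57.2 ang 79.7
blue [292. 168.] xy 670.6 42.9 size 69.2 59.9 ang 78.6
green [219. 217.] xy 575.3 193.5 size 117.5 356.7 ang 85.6
shift m [ 0.019  -0.1211  0.1661] spin 0.218 cur yaw 1.6 tcp [ 557.5 -126.5  108.4] w 85.3 F [ 1.9 -0.6  3. ] t 10.55
```

View pics/top7.png

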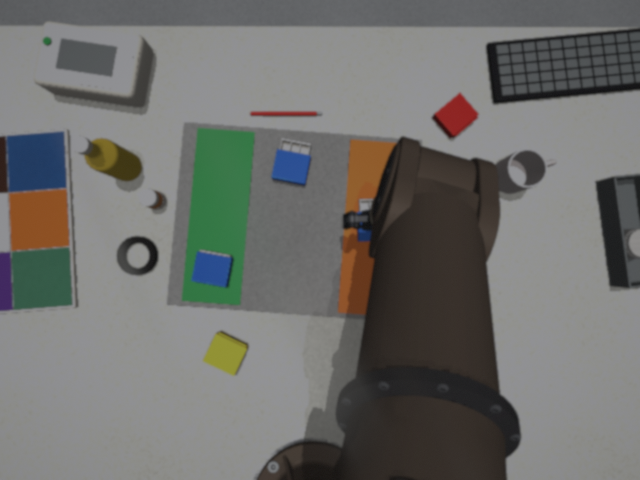

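Near case is on green at (212,269) and the mid case appears on orange, partly hidden. Checking how high the arm passes relative to the mug.

```bash
python3 -c "
from h import *
p,d=arm.snapshot('top');c=arm.camera_params('top');K,R,t=[np.array(c[k]) for k in 'KRt']
for u,v in((405,160),(440,170),(485,190),(490,230),(430,300)):
    q=R.T@(np.linalg.inv(K)@[u,v,1]*d[v,u]-t); print(u,v,q.round(0))
p,d=arm.snapshot('side');cv2.imwrite('pics/side7.png',p[:,:,::-1])
print(arm.get_obs()['q'].round(2) if hasattr(arm.get_obs()['q'],'round') else arm.get_obs()['q'])
"
```

```text
405 160 [578. -88. 528.]
440 170 [ 571. -122.  518.]
485 190 [ 550. -158.  533.]
490 230 [ 514. -155.  549.]
430 300 [463. -84. 628.]
[-0.05  0.49  0.25  1.87 -0.16  0.8   1.88]
```

View pics/side7.png

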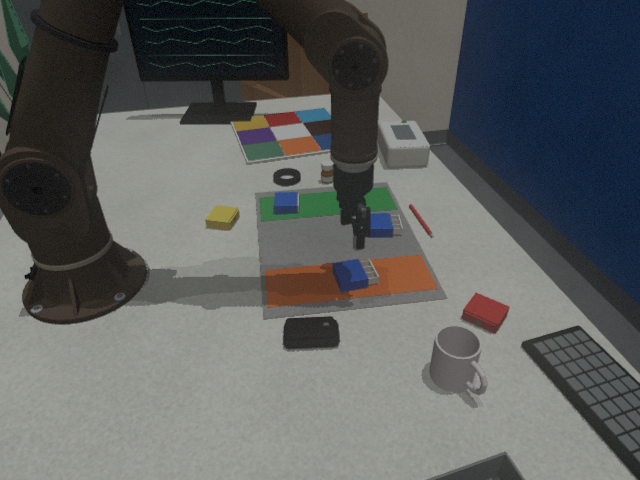

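The wrist is at 520 mm or higher, well clear. The side view shows the mid case on orange at (352,276), drawer still out. On to the far case.

play_rows --increments '[{"translation": [0, -0.024, 0.033], "spin": 0.05, "hand": -1}, {"translation": [0, -0.048, 0.066], "spin": 0.1, "hand": -1}, {"translation": [0, -0.072, 0.099], "spin": 0.15, "hand": -1}, {"translation": [0, -0.096, 0.132], "spin": 0.2, "hand": -1}, {"translation": [0, -0.12, 0.166], "spin": 0.218, "hand": -1}]'

```text
time: 11.28
eef_pos: [670.5, 44.2, 101.6]
tcp_rot: [-0.45, 0.546, 0.45, 0.545]
ft_force: [1.6, -0.1, 0.9]
gripper_width: 85.0
```

```bash
python3 -c "
from h import *
plan(674,42.9,30,-10.9)
"
```

```text
shift m [ 0.0716 -0.0038 -0.0006] spin -0.001 cur yaw -11.0 tcp [670.5  44.2 101.6] w 85.0 F [ 1.6 -0.1  0.9] t 11.275
```

play_rows --increments '[{"translation": [0.018, -0.002, 0], "spin": 0, "hand": -1}, {"translation": [0.036, -0.004, -0.001], "spin": 0, "hand": -1}, {"translation": [0.054, -0.004, -0.001], "spin": 0, "hand": -1}, {"translation": [0.07, -0.004, -0.001], "spin": 0, "hand": -1}, {"translation": [0.07, -0.004, -0.001], "spin": 0, "hand": -1}]'

```text
time: 11.9
eef_pos: [673.1, 40.4, 31.4]
tcp_rot: [-0.449, 0.546, 0.45, 0.545]
ft_force: [-0.2, -0.3, 0.5]
gripper_width: 85.7
```

```bash
python3 -c "
from h import *
plan(674,42.9,3,-10.9)
for n in('side',):
    p,d=arm.snapshot(n);cv2.imwrite(f'pics/{n}8.png',p[:,:,::-1])
p=cv2.imread('pics/side8.png');cv2.imwrite('pics/side8c.png',cv2.resize(p[150:310,240:460],None,fx=3.5,fy=3.5))
"
```

```text
shift m [ 0.0284 -0.0005  0.0027] spin -0.001 cur yaw -11.0 tcp [673.1  40.4  31.4] w 85.7 F [-0.2 -0.3  0.5] t 11.9
```

View pics/side8c.png

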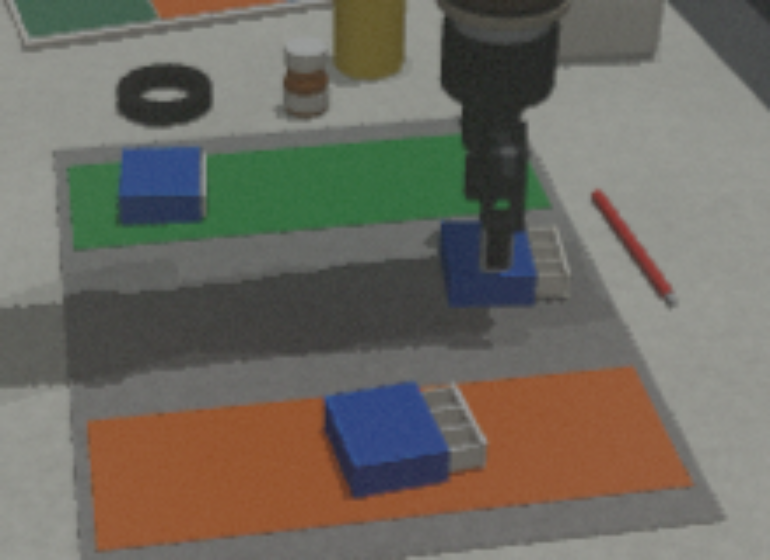

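Mid case is on orange with its drawer out at (460,430), and the fingers straddle the far case with a tip at (497,265). Lowering.

play_rows --increments '[{"translation": [0.008, -0.001, 0.003], "spin": 0, "hand": -1}, {"translation": [0.018, -0.001, 0.003], "spin": 0, "hand": -1}, {"translation": [0.028, -0.001, 0.003], "spin": 0, "hand": -0.85}, {"translation": [0.028, -0.001, 0.003], "spin": 0, "hand": -0.8}, {"translation": [0.028, -0.001, 0.003], "spin": 0, "hand": -0.75}]'

```text
time: 12.58
eef_pos: [676.0, 43.6, 5.2]
tcp_rot: [-0.45, 0.545, 0.45, 0.545]
ft_force: [0.5, 0.2, -0.1]
gripper_width: 74.8
```

```bash
python3 -c "
from h import *
plan(676-.077*178,42.9-.997*178,3,-10.9)
"
```

```text
shift m [ 0.0022 -0.0203 -0.1775] spin -0.001 cur yaw -10.9 tcp [676.   43.6   5.2] w 74.8 F [ 0.5  0.2 -0.1] t 12.575
```

play_rows --increments '[{"translation": [0.001, -0.0005, -0.005], "spin": 0, "hand": -0.75}, {"translation": [0.002, -0.0017, -0.015], "spin": 0, "hand": -0.75}, {"translation": [0.002, -0.003, -0.027], "spin": 0, "hand": -0.75}, {"translation": [0.002, -0.0045, -0.039], "spin": 0, "hand": -0.75}, {"translation": [0.002, -0.0058, -0.051], "spin": 0, "hand": -0.75}]'

```text
time: 13.2
eef_pos: [671.9, -8.8, 3.2]
tcp_rot: [-0.45, 0.546, 0.45, 0.545]
ft_force: [0.3, 0.8, 0.6]
gripper_width: 74.7
```

play_rows --increments '[{"translation": [0, -0.0014, -0.012], "spin": 0, "hand": -0.75}, {"translation": [0, -0.0027, -0.024], "spin": 0, "hand": -0.75}, {"translation": [0, -0.0041, -0.036], "spin": 0, "hand": -0.75}, {"translation": [0, -0.0057, -0.05], "spin": 0, "hand": -0.75}, {"translation": [0, -0.0073, -0.064], "spin": 0, "hand": -0.75}]'

```text
time: 13.82
eef_pos: [666.9, -72.7, 3.1]
tcp_rot: [-0.45, 0.545, 0.45, 0.545]
ft_force: [0.5, 0.8, 1.6]
gripper_width: 74.7
```

play_rows --increments '[{"translation": [0, -0.0016, -0.014], "spin": 0, "hand": -0.75}, {"translation": [0, -0.0032, -0.028], "spin": 0, "hand": -0.75}, {"translation": [0, -0.0048, -0.042], "spin": 0, "hand": -0.75}, {"translation": [0, -0.0062, -0.054], "spin": 0, "hand": -0.75}, {"translation": [0, -0.0071, -0.062], "spin": 0, "hand": -0.75}]'

```text
time: 14.45
eef_pos: [662.1, -135.0, 3.2]
tcp_rot: [-0.45, 0.546, 0.45, 0.545]
ft_force: [0.5, 1.0, 1.0]
gripper_width: 75.0
```

play_rows --increments '[{"translation": [0, 0, 0], "spin": 0, "hand": -1}, {"translation": [0, 0, 0], "spin": 0, "hand": -1}, {"translation": [-0.03, 0, 0], "spin": 0, "hand": -1}, {"translation": [-0.065, 0, 0], "spin": 0, "hand": -1}, {"translation": [-0.1, 0, 0], "spin": 0, "hand": -1}]'

```text
time: 15.08
eef_pos: [662.2, -133.1, 104.1]
tcp_rot: [-0.45, 0.545, 0.45, 0.545]
ft_force: [1.7, 0.0, -0.2]
gripper_width: 85.4
```

play_rows --increments '[{"translation": [-0.04, 0.0, 0.05], "spin": 0, "hand": -1}, {"translation": [-0.08, 0.02, 0.1], "spin": 0, "hand": -1}, {"translation": [-0.1, 0.06, 0.14], "spin": 0, "hand": -1}, {"translation": [-0.1, 0.1, 0.18], "spin": 0, "hand": -1}, {"translation": [-0.1, 0.14, 0.22], "spin": 0, "hand": -1}]'

```text
time: 15.7
eef_pos: [565.2, 111.2, 203.7]
tcp_rot: [-0.45, 0.545, 0.451, 0.545]
ft_force: [0.0, 1.0, -0.6]
gripper_width: 85.6
```

play_rows --increments '[{"translation": [0, 0.03, 0.05], "spin": 0, "hand": -1}, {"translation": [0, 0.06, 0.1], "spin": 0, "hand": -1}, {"translation": [0, 0.09, 0.15], "spin": 0, "hand": -1}, {"translation": [0, 0.12, 0.2], "spin": 0, "hand": -1}, {"translation": [0, 0.12, 0.2], "spin": 0, "hand": -1}]'

```text
time: 16.32
eef_pos: [483.0, 334.2, 202.8]
tcp_rot: [-0.452, 0.543, 0.454, 0.543]
ft_force: [0.5, -0.6, -0.4]
gripper_width: 85.4
```

```bash
python3 -c "
from h import *
p,d=arm.snapshot('top');cv2.imwrite('pics/top9.png',p[:,:,::-1]);measure(p,arm.camera_params('top'))
p,d=arm.snapshot('side');cv2.imwrite('pics/side9.png',p[:,:,::-1])
"
```

```text
blue [213. 270.] xy 465.1 199.1 size 70.3 57.5 ang 79.5
blue [376. 227.] xy 551.9 -125.8 size 56.7 67.9 ang 2.1
blue [379. 175.] xy 656.8 -133.6 size 66.8 59.7 ang 79.0
green [219. 217.] xy 575.2 193.6 size 117.6 356.8 ang 85.6
orange [374. 229.] xy 551.3 -124.9 size 115.8 354.9 ang 85.6
```

View pics/top9.png

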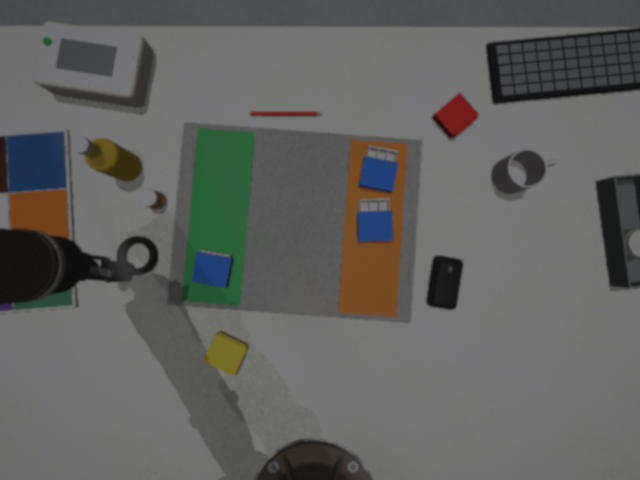

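View pics/side9.png

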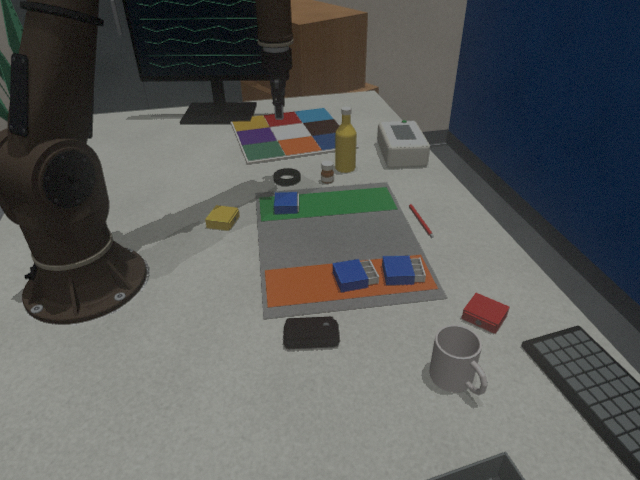

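All three cases sit on their pads within 3 mm of the centre lines: near on green at (212,269), mid and far on orange at (376,227) and (379,175). Drawers look unchanged, and the bystanders are where they were.

```bash
python3 -c "
from station import arm
o=arm.get_obs();print(o['time'],o['ft_force']);arm.sign_off()"
```

```text
16.425 [ 0.74747013 -0.95867447  0.46058195]
the job is handed in; nothing more can be done
```

The three cases are sorted and the job is handed in, at 16.4 s of the 54 s allowed. The near case, with its drawer pushed in, is on the green pad. The mid and far cases, with their drawers pulled out, are on the orange pad. I slid each one flat with the fingers straddling it loosely (about 75 mm open), so nothing was gripped or lifted.

- **Placement:** in the last top view the sleeve centres are within 3 mm of the pad centre lines. That leaves at least about 12 mm of margin all round.
- **Drawers and bystanders:** both cameras show the drawers as they were at the start and the other things where they stood. I judged this by eye and did not re-measure the drawer travel.
- **Forces:** no reading at the end of a move passed about 4 N, and the arm finished clear of everything.
- **Measurement error:** some measured sleeve sizes came out 2 to 5 mm off the given 60 x 70 mm, for example 57 x 70 mm. I put this down to where the colour mask cuts the edges, and it is small against the margins.

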